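# Trip a fire damper, wind its lever back to the open stop and hold it

### The arm

A 7-joint arm with a two-finger parallel gripper is mounted at the origin on the work surface. World frame = base frame: x ahead of the robot, y to its left, z up, the work surface at z = 0. Lengths are in mm, angles in rad, forces in N, time in s.
With the tool pointing down it reaches from about 425 to 925 mm from the base axis. Payload 6.8 kg.
Tool frame: the origin (TCP) lies at the very end of the fingers, on their centre line; the grasp point (between the pads) lies 19 mm behind it; z points along the fingers, y is the direction in which the jaws open and shut (so a half turn about z gives the same grasp; the last joint's range is limited). The gripper opens to 85 mm and grips with 20 to 120 N. Pads are 22 mm wide; open, the fingers measure 114 mm over their backs; the gripper's body (76 mm by 85 mm) begins 54 mm behind the grasp point. The pads swing forward as they close: fully open they stand 13 mm farther back than shut.
Start: joints at [-0.108, 0.477, 0.022, 1.555, -0.011, 1.109, -0.083], TCP at [675.017, 0.007, 199.408] pointing down, gripper open.
Joint ranges: [-2.96, 2.96], [-0.34, 2.1], [-1.41, 1.46], [0.24, 2.44], [-1.37, 4.51], [0.17, 1.92], [-2.96, 2.96]. Speed limits (rad/s): [2.39, 2.39, 3.14, 3.14, 3.14, 3.14, 3.14].

### API

Orientations are given as a rotation vector (axis times angle).
In Python, from plant import arm gives the robot as it stands. The module is installed in compiled form; this text tells all that it offers. Calls block until the motion is done:
- arm.move_ptp(position, orientation): joint-space move of the TCP to a pose.
- arm.line_to(position, rotation=None, max_speed=150): straight line of the TCP; rotation=None keeps the orientation; max_speed is the mean speed in mm/s.
- arm.move_joints(angles): joint-space move.
- arm.grip(opening, newtons=None): opening from 0.0 (shut) to 1.0 (fully open); newtons is the grip in N (None keeps the last); returns when the fingers have stopped.
- arm.dwell(seconds).
- arm.solve_ik(position, orientation): joint angles nearest the present ones, or None.
- arm.get_state(): the state.
- arm.camera(name): name is "scene" or "side" or "wrist"; returns a dict with "pixels" (480x640x3 uint8, red, green, blue), "vfov" (degrees; the focal length in pixels is half the picture's height over the tangent of half this angle, whatever the lens; pixels are square), "cx", "cy" (the principal point, pixels), "rvec" (rotation vector, rad) and "tvec" (3), from world to camera coordinates, as OpenCV has them. Camera axes: x right, y down, z forward; pixel columns grow to the right and rows downward; lengths in mm; the calibration is good to about 2 mm. A picture is of the moment at which its call begins. There is no depth.
A pose or a line that the arm cannot do raises arm.PlanningError and nothing moves.
- arm.sign_off(): hands the job in, once; it reports no verdict.
The state is a dict: "t": time; "q": joint angles; "dq": joint speeds; "effort": joint torques, N m; "eef_pos": TCP position; "orientation": TCP orientation; "force": force on the tool from outside, world axes, zero at the start; "wrist_torque": the same for the moment, N m; "gripper_width": opening from 0.0 (shut) to 1.0 (fully open).
Only numpy, scipy, OpenCV 4.12 (cv2) and the standard library are available. Lean on these libraries where they do the work, as an engineer would, in place of code of your own. Each camera call takes 0.05 s, during which the arm holds its last target.

### The job

Function-test the round fire damper that is strapped down on the bench: push its release plunger right in so that the closing spring throws the lever round and shuts the blade, then swing the lever back against the spring, all the way to its open stop. Finish while holding the lever firmly against the open stop with the gripper so that a new fuse can be fitted: the catch stays out after the test, so nothing else will keep the lever there. Leave the other things on the bench where they are.

Things in the scene. Friction and masses are not known exactly. Their poses are not given: they have to be found in the camera images.
- damper: Fixed fire damper: galvanised tube, 125 mm diameter, 320 mm long along this body's y, strapped on a steel plate 170 x 300 mm; tube axis 82 mm, top 145 mm above the bench. On top a mechanism plate, 130 (x) by 190 mm (y from -125 to +65), its top at 157 mm, with spring, lever, stops and plunger. Origin on the bench under the lever's pivot; z up.
- pivot (a point): Point on the lever's upright pivot axis (the blade shaft), at the height of the lever bar's upper face, 178 mm above the bench. Its axes are the damper's.
- shaft (a joint): Angle of lever and blade, rad, growing clockwise seen from above. 0: blade shut, lever pointing to the damper's -x, across the tube. 1.57: open stop, lever along the damper's +y. At the start the catch holds it at about 1.46, just short of the open stop. A spring always drives it to 0 (within about 0.5 s when let go): about 4.5 N at the handle when shut, 10 N at the open stop.
- lever: Steel lever bar, 20 mm wide and 6 mm thick, on the blade shaft, with an upright black round handle near its end; behind the pivot a short tail 70 mm long and 16 mm wide which the catch holds. Origin on the pivot axis, 157 mm above the bench; x points from the pivot along the bar to the handle, z up; bar from 172 to 178 mm above the bench.
- handle (a point): Middle of the lever's upright handle: plain cylinder 20 mm in diameter, 42 mm tall, from 178 to 220 mm above the bench, its axis 95 mm from the pivot; this point is 202 mm above the bench. Free from above and all round.
- plunger (a joint): How far the release plunger is pushed down, m: 0 out, 0.011 right in. The catch lets go at about 0.006. It takes about 5 N to push until the catch lets go and stays in where it is left, it does not spring back; with it in, the catch no longer holds the lever.
- plunger_top (a point): Centre of the top of the plunger's black round cap, 22 mm in diameter, on a square guide 34 mm wide near the plate's -y end, at x +18, y -100 mm of the damper. 207 mm above the bench when out, 196 mm when in; the guide's top is at 189 mm. Pushed straight down.
- screwdriver: Loose screwdriver lying on the bench on the damper's -x side, 200 mm long, black handle. Origin at its underside, x along it. To be left alone.
- elbow: Loose bent piece of 22 mm copper tube, legs about 70 mm, lying on the bench on the damper's +x side. Origin on the bench near its bend. To be left alone.
- cup: White plastic cup, 72 mm wide and 85 mm tall, standing on the bench on the damper's +x side. Origin under its centre. To be left alone.
- fuse: New thermal fuse, brass foot 22 mm square with a stem, 54 mm tall, standing on the bench on the damper's -x side. Origin under its centre. To be left alone.

How it is judged:
By the outcome, as a careful person would: the job done as asked, in the order asked, and still so for the second after the job is handed in, while the arm keeps its last pose, push and grip.
It also fails if it takes over 45 s, if anything falls off the work surface, if the arm or the gripper's body presses on something with over 40 N, if the wrist force passes 120 N, or if a joint passes its speed limit or range.

## Working session

There is one attempt and no reset: what is moved stays moved. The work goes in short steps, each a Python script; the robot and the scene stay as the last script left them, time stands still between calls to the robot, and variables do not carry over. Pictures are saved under pics/ and viewed, and the job is handed in when it is done.

```bash
mkdir -p pics
cat > h.py <<'E'
import numpy as np, cv2
from plant import arm
def cam(n,save=None):
    c=arm.camera(n)
    if save: cv2.imwrite('pics/'+save,c['pixels'][:,:,::-1])
    f=240/np.tan(np.radians(c['vfov'])/2)
    c['K']=np.array([[f,0,c['cx']],[0,f,c['cy']],[0,0,1.]])
    c['R']=cv2.Rodrigues(np.array(c['rvec'],float))[0]; c['t']=np.array(c['tvec'],float).ravel()
    c['C']=-c['R'].T@c['t']
    return c
def ray(c,u,v):
    d=c['R'].T@np.linalg.inv(c['K'])@np.array([u,v,1.]); return c['C'],d/np.linalg.norm(d)
def onz(c,u,v,z):
    C,d=ray(c,u,v); return C+d*(z-C[2])/d[2]
def proj(c,p):
    q=c['K']@(c['R']@np.array(p,float)+c['t']); return q[:2]/q[2]
E
python3 - <<'E'
from h import *
for n in ['scene','side','wrist']:
    c=cam(n,n+'0.png'); print(n,c['C'].round(),c['vfov'],c['cx'],c['cy'],c['R'][2].round(2))
s=arm.get_state(); print(s)
E
```

```text
scene [ 746.  534. 1161.] 42.82316129025818 321.1192759695336 234.94739404595882 [-0.17 -0.44 -0.88]
side [ 142. -427.  783.] 44.489104549611305 321.0273810160425 232.53978681201926 [ 0.49  0.49 -0.72]
wrist [674.  82. 373.] 68.81369741069035 319.8837539243764 241.99116542317012 [-0.   -0.32 -0.95]
{'t': 0.15, 'q': array([-0.10812289,  0.47762188,  0.02231746,  1.55618246, -0.0115216 ,
        1.10930466, -0.08309292]), 'dq': array([ 7.33271973e-04, -3.04664566e-03,  4.52911376e-04, -5.75072413e-03,
       -9.90250341e-04,  1.41630075e-03, -3.32554819e-05]), 'effort': array([ 1.55385478e-03, -5.96924365e+01,  1.60940632e+00, -2.81490952e+01,
        1.26662746e-02,  6.56643446e-03,  5.58682734e-05]), 'eef_pos': array([6.74514185e+02, 3.34160137e-02, 1.98658388e+02]), 'orientation': array([-2.22070775e+00, -2.22085099e+00,  1.61245598e-03]), 'force': array([-0.28869878,  0.25215421, -0.13247229]), 'wrist_torque': array([-0.03258737, -0.0143847 , -0.02278601]), 'gripper_width': 0.9990531571664601}
```

View pics/scene0.png

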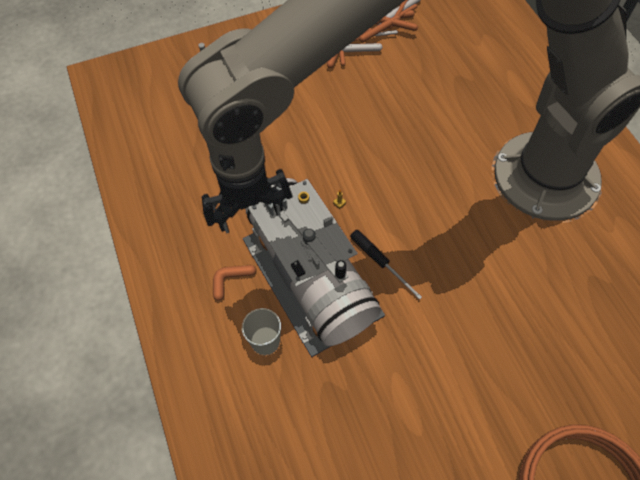

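View pics/side0.png

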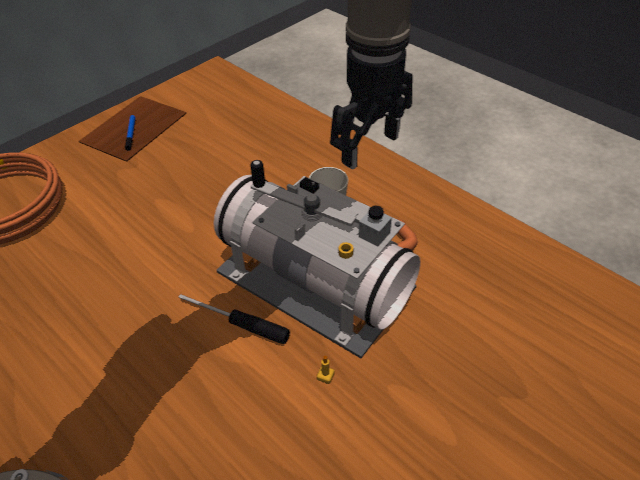

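View pics/wrist0.png

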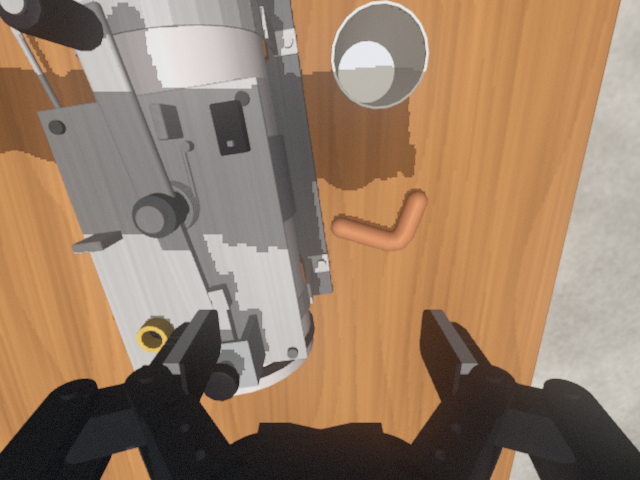

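The side view shows the handle top at about (257,163) and the plunger cap at (376,211). In the scene view the handle is at (341,265), and in the wrist view the cap is at (222,380). Next I'll zoom in and measure these.

Run:
```python
from h import *
a=cv2.imread('pics/side0.png')[140:280,200:430]; a=cv2.resize(a,None,fx=3.4,fy=3.4,interpolation=cv2.INTER_CUBIC); cv2.imwrite('pics/z1.png',a)
a=cv2.imread('pics/scene0.png')[170:360,210:420]; a=cv2.resize(a,None,fx=3,fy=3,interpolation=cv2.INTER_CUBIC); cv2.imwrite('pics/z2.png',a)
sd=cam('side');sc=cam('scene');w=cam('wrist')
for n,c,u,v,z in [('han',sd,257,163,220),('han',sc,341,264,220),('plg',sd,376,211,207),('plg',w,222,380,207)]: print(n,onz(c,u,v,z).round(1))
for n,c in(('side',sd),('scene',sc),('wrist',w)):
  m=(c['pixels'].max(2)<45).astype(np.uint8)
  k,l,s,ce=cv2.connectedComponentsWithStats(m)
  print(n,[(s[i].tolist(),ce[i].round(1).tolist()) for i in range(1,k) if 40<s[i][4]<5000])
```

```text
han [562.6 126.4 220. ]
han [558.  126.6 220. ]
plg [616.1 -63.3 207. ]
plg [617.7 -58.  207. ]
side [([347, 0, 34, 28, 309], [360.7, 13.0]), ([125, 138, 8, 13, 78], [128.4, 143.6]), ([218, 161, 48, 86, 549], [243.1, 191.5]), ([300, 178, 19, 16, 185], [308.9, 185.2]), ([304, 202, 16, 13, 112], [310.9, 208.3]), ([369, 206, 14, 14, 163], [375.5, 212.5]), ([365, 248, 47, 80, 419], [380.6, 285.5]), ([273, 259, 41, 35, 270], [287.6, 275.8]), ([218, 272, 144, 86, 252], [286.0, 312.3]), ([229, 309, 61, 35, 959], [259.2, 326.2])]
scene [([380, 0, 23, 18, 41], [391.6, 7.6]), ([536, 0, 104, 134, 3579], [569.8, 41.2]), ([595, 93, 45, 41, 822], [618.3, 114.0]), ([534, 94, 14, 43, 149], [540.4, 113.3]), ([213, 104, 51, 41, 1459], [237.8, 124.2]), ([568, 131, 15, 22, 93], [574.5, 141.1]), ([520, 152, 65, 39, 336], [543.8, 177.9]), ([218, 154, 17, 17, 201], [226.0, 161.6]), ([203, 160, 91, 71, 2464], [244.9, 195.0]), ([351, 231, 38, 37, 475], [369.2, 248.4]), ([291, 261, 14, 17, 122], [297.8, 269.0]), ([336, 264, 10, 15, 108], [340.3, 271.6]), ([317, 298, 60, 43, 182], [339.8, 315.8])]
wrist [([538, 427, 102, 53, 2293], [594.1, 463.5]), ([488, 445, 13, 26, 72], [493.8, 454.6])]
```

View pics/z1.png

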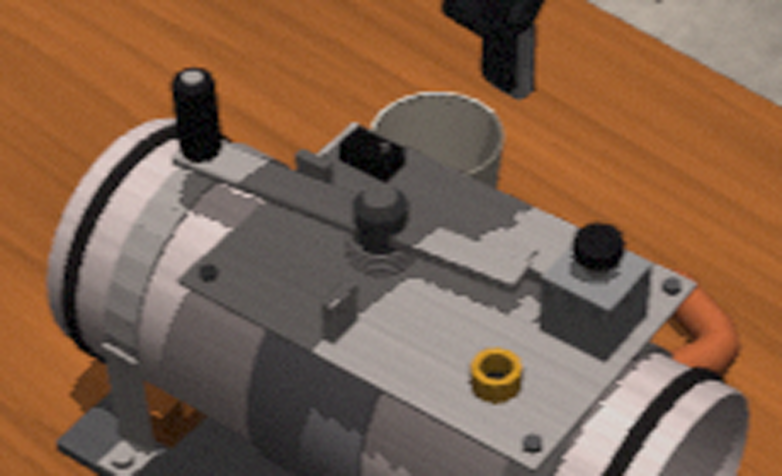

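View pics/z2.png

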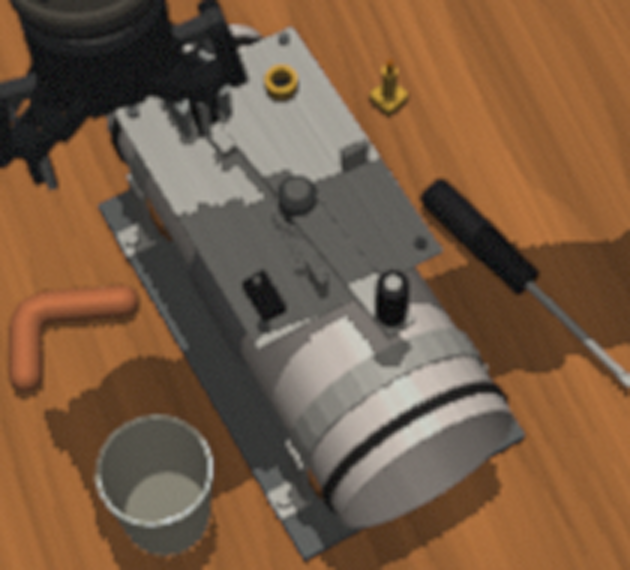

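Run:
```python
from h import *
o=arm.get_state()['orientation']
arm.line_to([640,-100,300],max_speed=200)
arm.grip(0.0,40)
c=cam('wrist','w1.png'); s=cam('scene','s1.png'); sd=cam('side','sd1.png')
print(c['C'].round(), arm.get_state()['eef_pos'].round(1),arm.get_state()['t'])
H=np.array([560,126.5]);P=np.array([584.5,34.5])
for n,p in dict(h=[560,126.5,220],kn=[584.5,34.5,190],plg=[617,-61,207]).items():
  print(n,*[proj(k,p).round() for k in(c,s,sd)])
```

```text
[640. -18. 475.] [ 640. -100.  300.] 2.1
h [ 177. -148.] [340. 264.] [256. 164.]
kn [244.  48.] [307. 233.] [311. 199.]
plg [290. 184.] [272. 192.] [375. 210.]
```

View pics/w1.png

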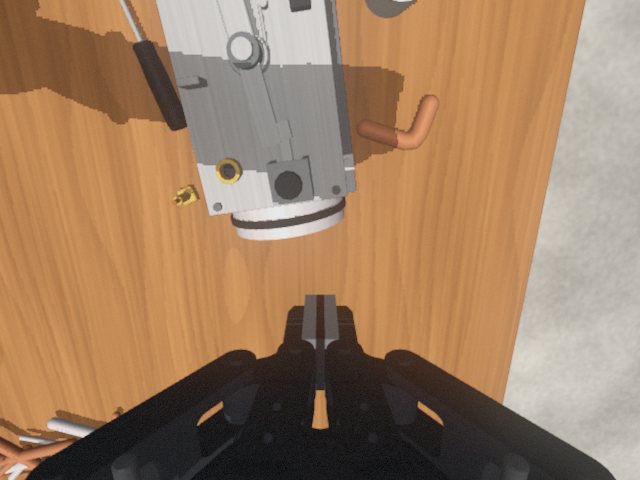

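View pics/s1.png

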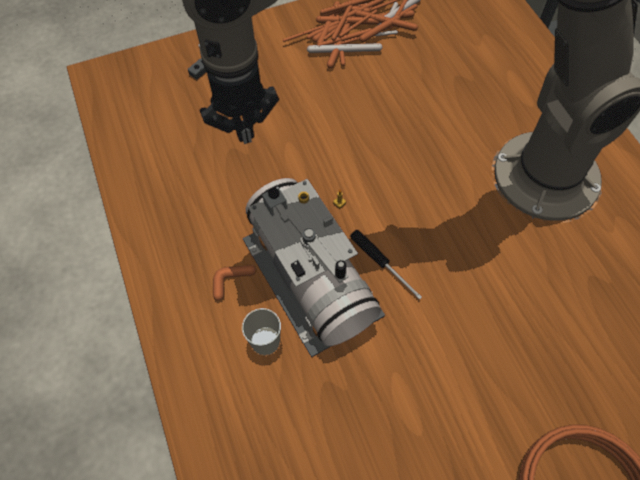

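The predicted and observed positions agree within 2 px: the plunger is at (288,185) in the wrist view and (274,192) in the scene view. Next I'll push the plunger in steps while watching the force.

Run:
```python
from h import *
arm.line_to([616.5,-61.5,240],max_speed=150)
print(arm.get_state()['force'].round(1))
arm.line_to([616.5,-61.5,209],max_speed=60)
for z in [206,203,200,198,197,196.5,196,195.5,195,194.5,194]:
    arm.line_to([616.5,-61.5,z],max_speed=40)
    s=arm.get_state(); print(z,s['eef_pos'].round(1),s['force'].round(1),round(s['t'],2))
    if abs(s['force'][2])>18: break
sd=cam('side','sd2.png');cam('scene','s2.png')
```

```text
[ 0.5 -0.3  0.3]
206 [616.5 -61.5 206.1] [-0.6  0.4  0.7] 3.67
203 [616.3 -61.5 202.8] [ 0.5  0.  -0.5] 3.92
200 [616.3 -61.5 199.7] [-0.2  0.1 -0.1] 4.17
198 [616.4 -61.5 197.9] [ 0.1 -0.3  0.1] 4.42
197 [616.5 -61.5 197. ] [0.1 0.4 0.1] 4.67
196.5 [616.5 -61.5 196.5] [ 0.3 -0.6  0.3] 4.92
196 [616.5 -61.5 195.9] [-0.7  0.4  0.1] 5.17
195.5 [616.5 -61.5 195.4] [ 0.4  0.3 -0.4] 5.42
195 [616.5 -61.5 195. ] [ 0.7  0.9 -0.2] 5.67
194.5 [616.5 -61.5 194.5] [ 0.2 -0.4  0.1] 5.92
194 [616.4 -61.5 193.9] [-1.  -1.3  0.9] 6.17
```

View pics/sd2.png

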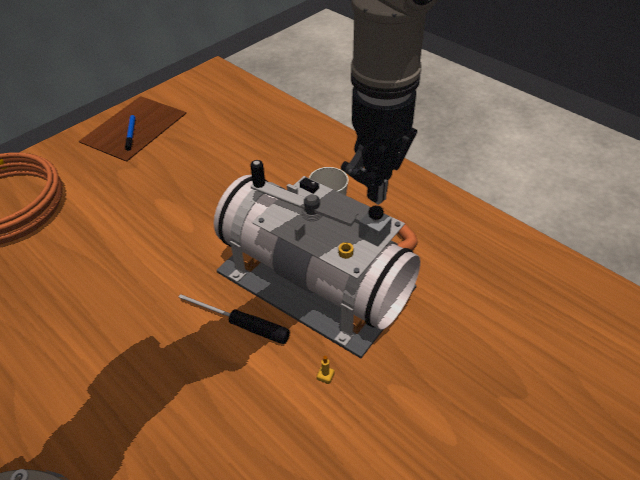

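Run:
```python
from h import *
s=arm.get_state(); p=s['eef_pos']; print(p,s['gripper_width'],s['orientation'])
for n in('side','scene','wrist'):
  c=cam(n,'x_%s.png'%n); print(n,proj(c,p).round(1),proj(c,p+[0,0,19]).round(1))
a=np.hstack([cv2.resize(cv2.imread('pics/x_side.png')[120:260,310:450],(390,390)),cv2.resize(cv2.imread('pics/x_scene.png')[120:260,200:340],(390,390))])
cv2.imwrite('pics/z3.png',a)
```

```text
[616.51592918 -61.49780278 194.01295624] 0.005350909753171311 [2.22147062e+00 2.22138969e+00 8.43816661e-05]
side [374.8 216.8] [375.5 207.1]
scene [272.7 195.8] [271.9 190.3]
wrist [320.6 282.7] [320.6 299. ]
```

View pics/z3.png

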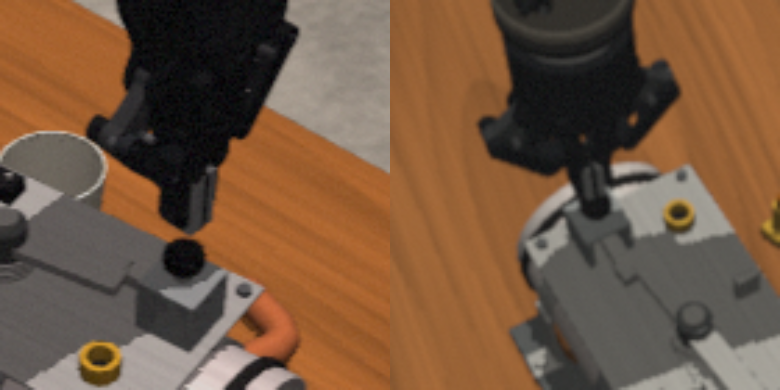

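View pics/x_wrist.png

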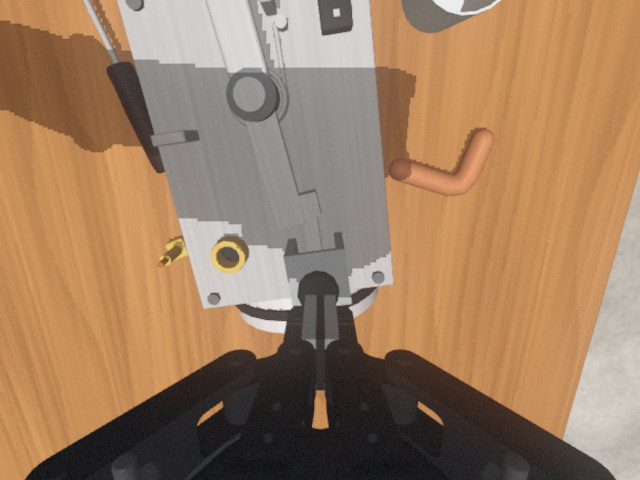

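```bash
cp pics/x_*.png /tmp
python3 - <<'E'
from h import *
cs={n:cam(n) for n in('side','scene','wrist')}
def tri(L):
  A=np.zeros((3,3));b=np.zeros(3)
  for n,u,v in L:
    C,d=ray(cs[n],u,v);M=np.eye(3)-np.outer(d,d);A+=M;b+=M@C
  p=np.linalg.solve(A,b); print(p.round(1),[ (n,proj(cs[n],p).round(1).tolist()) for n,u,v in L])
tri([('side',378,203),('wrist',320,294)])
tri([('side',378,203),('scene',273,193.5)])
tri([('side',378,203),('wrist',320,294),('scene',273,193.5)])
ims=[]
for n,(x,y) in dict(side=(376,207),scene=(272,193),wrist=(320,285)).items():
  a=cs[n]['pixels'][y-32:y+33,x-32:x+33,::-1]; a=np.clip(a.astype(float)*1.6+20,0,255).astype(np.uint8)
  ims.append(cv2.resize(a,(260,260),interpolation=cv2.INTER_NEAREST))
cv2.imwrite('pics/z4.png',np.hstack(ims))
E
```

```text
[618.9 -59.5 216.4] [('side', [375.6, 203.8]), ('wrist', [325.6, 298.7])]
[620.3 -57.2 213.8] [('side', [374.9, 204.0]), ('scene', [270.7, 192.6])]
[618.6 -57.7 214.5] [('side', [374.4, 204.3]), ('wrist', [325.0, 293.4]), ('scene', [271.4, 191.9])]
```

View pics/z4.png

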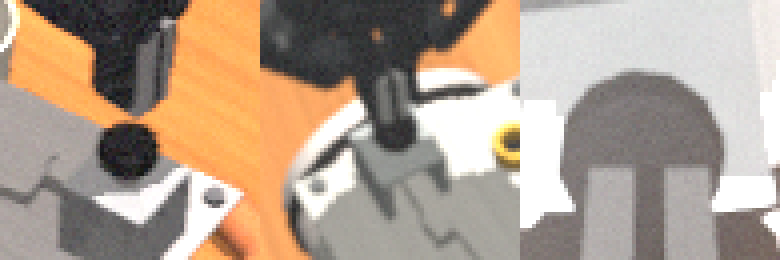

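The pictures put the finger tips at about z = 213, roughly 20 mm above the reported TCP height of 194, and the cap hasn't been touched. The wrist force is also still zero, so I'll go by the pictures and the force. I'll continue down in small steps until contact.

Run:
```python
from h import *
z=194
f0=arm.get_state()['force'][2]
while z>170:
    z-=1.0
    arm.line_to([616.5,-61.5,z],max_speed=40)
    s=arm.get_state(); print(z,s['eef_pos'].round(1)[2],s['force'].round(1),round(s['t'],2))
    if abs(s['force'][2])>3 : break
cam('side','sd3.png')
```

```text
193.0 192.9 [-0.1  0.1 -0. ] 6.82
192.0 191.9 [-0.1  0.6 -0.5] 7.07
191.0 190.9 [ 1.3 -0.8 -0.7] 7.32
190.0 189.9 [ 0.1  0.1 -0.3] 7.57
189.0 188.9 [-0.5 -0.1  0.5] 7.82
188.0 187.9 [-0.9  0.7 -0.1] 8.07
187.0 186.9 [ 0.3 -0.  -0.6] 8.32
186.0 185.9 [ 1.4 -0.1  1. ] 8.57
185.0 184.9 [-0.1  0.1  0.9] 8.82
184.0 183.9 [-0.2  0.   0.1] 9.07
183.0 182.9 [ 0.6 -0.8 -0.4] 9.32
182.0 181.9 [-1.  -0.4  0.1] 9.57
181.0 180.9 [ 0.3 -0.1  0.9] 9.82
180.0 179.9 [-0.2  0.2 -0.7] 10.07
179.0 178.9 [-0.4 -0.5  0.3] 10.32
178.0 177.9 [0.3 0.1 0. ] 10.57
177.0 176.9 [-0.2  0.7  0.2] 10.82
176.0 175.9 [-0.3  0.2  0.1] 11.07
175.0 175.2 [-1.2  0.8  1.5] 11.32
174.0 174.8 [-1.  -0.4  5.1] 11.57
```

Run:
```python
from h import *
ims=[]
for n,(x,y) in dict(side=(340,200),scene=(292,230),wrist=(320,265)).items():
  c=cam(n)
  a=c['pixels'][y-65:y+65,x-65:x+65,::-1]; a=np.clip(a.astype(float)*1.4+20,0,255).astype(np.uint8)
  ims.append(cv2.resize(a,(266,266),interpolation=cv2.INTER_CUBIC))
cv2.imwrite('pics/z5.png',np.hstack(ims)); s=arm.get_state();print(s['eef_pos'],s['force'])
```

```text
[616.79000629 -61.58875887 174.78152578] [-0.16512057  0.1511582   4.89465309]
```

View pics/z5.png

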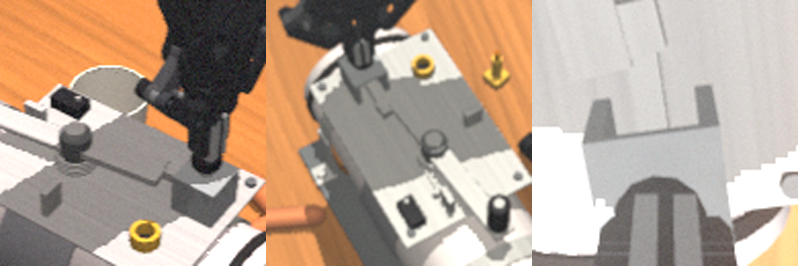

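Run:
```python
from h import *
ims=[]
for n,(x,y,r) in dict(side=(376,207,32),scene=(272,192,32),wrist=(320,285,60)).items():
  c=cam(n)
  a=c['pixels'][y-r:y+r,x-r:x+r,::-1]; a=(255*(a/255.)**0.45).astype(np.uint8)
  ims.append(cv2.resize(a,(266,266),interpolation=cv2.INTER_NEAREST))
  s=arm.get_state(); p=s['eef_pos'];print(n,[proj(c,[616.5,-61.5,z]).round(1).tolist() for z in(189,196,207)],proj(c,p).round(1))
cv2.imwrite('pics/z6.png',np.hstack(ims)); print(s['gripper_width'])
```

```text
side [[374.6, 219.3], [374.9, 215.8], [375.2, 210.2]] [374.3 226.2]
scene [[273.0, 197.2], [272.6, 195.3], [272.2, 192.1]] [273.4 201.2]
wrist [[320.1, 294.4], [320.1, 301.0], [320.1, 312.4]] [320.5 282.6]
-0.0028672815171654343
```

View pics/z6.png

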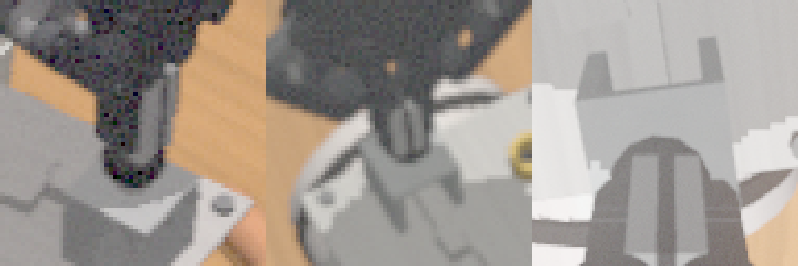

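The +y faces of the fingers, seen in the wrist view, and the contact height both fit tips resting on the cap at z = 207. That makes the tip offset about 32 mm above the reported TCP. Now I'll push on.

Run:
```python
from h import *
z=174
while z>158:
    z-=1.0
    arm.line_to([616.5,-61.5,z],max_speed=40)
    s=arm.get_state(); print(z,s['eef_pos'].round(1),s['force'].round(1),round(s['t'],2))
    if abs(s['force'][2])>20 : break
cam('side','sd4.png');c=cam('wrist','w4.png')
```

```text
173.0 [616.9 -61.6 174. ] [-2.4 -0.4  6.4] 12.17
172.0 [616.9 -61.7 172.9] [-1.4 -0.2  6.8] 12.42
171.0 [616.9 -61.6 171.5] [ 0.1 -1.5  4.7] 12.67
170.0 [616.5 -61.6 169.8] [0.4 0.3 2.3] 12.92
169.0 [616.5 -61.6 168.8] [ 0.8 -1.   1.1] 13.17
168.0 [616.5 -61.5 167.9] [ 0.5 -1.6  1.1] 13.42
167.0 [616.5 -61.5 166.9] [ 0.8 -1.2  1.3] 13.67
166.0 [616.5 -61.5 165.9] [ 0.4 -1.1  2.3] 13.92
165.0 [616.5 -61.6 164.9] [ 0.  -1.1  1.3] 14.17
164.0 [616.6 -61.5 164.2] [-0.4 -0.9  5.2] 14.42
163.0 [616.7 -61.6 164.1] [-2.9 -0.2 10.1] 14.67
162.0 [616.8 -61.6 164.1] [-5.8 -0.8 16. ] 14.92
161.0 [616.9 -61.5 164. ] [-7.1  0.1 22.3] 15.17
```

View pics/sd4.png

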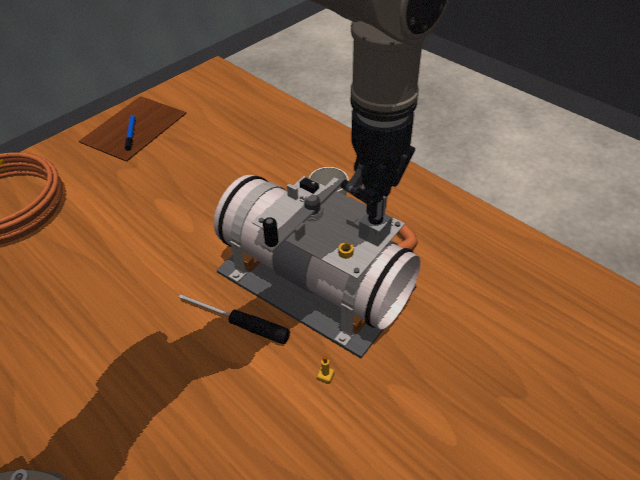

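The plunger bottomed after 11 mm of travel (175.2 to 164.1) and the catch let go. The lever has swung shut, with the handle now at about (270,222) in the side view. Next I'll lift and measure it.

Run:
```python
from h import *
arm.line_to([616.5,-61.5,205],max_speed=150)
sd=cam('side','sd5.png');sc=cam('scene','s5.png');w=cam('wrist','w5.png'); print(arm.get_state()['t'],arm.get_state()['force'].round(1))
ims=[]
for n,(c,x,y,r) in dict(side=(sd,270,230,35),scene=(sc,335,235,45),wrist=(w,150,100,100)).items():
  a=c['pixels'][y-r:y+r,x-r:x+r,::-1]; a=(255*(a/255.)**0.6).astype(np.uint8); print(n,x-r,y-r,266/2/r,proj(c,[490.6,20.3,220]).round(1))
  ims.append(cv2.resize(a,(266,266),interpolation=cv2.INTER_NEAREST))
cv2.imwrite('pics/z7.png',np.hstack(ims))
```

```text
15.8583 [ 0.2  0.2 -0.5]
side 235 195 3.8 [269.4 221.9]
scene 290 190 2.9555555555555557 [352.9 201.7]
wrist 50 0 1.33 [ 29.9 125.8]
```

View pics/z7.png

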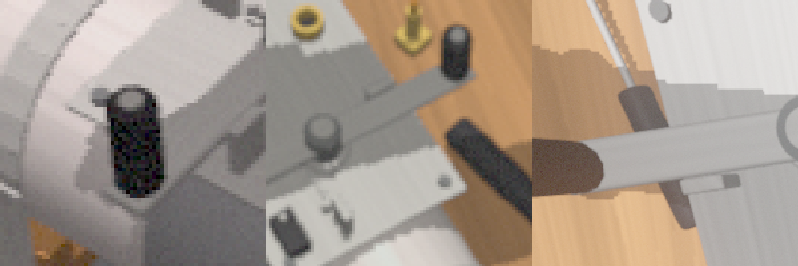

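View pics/w5.png

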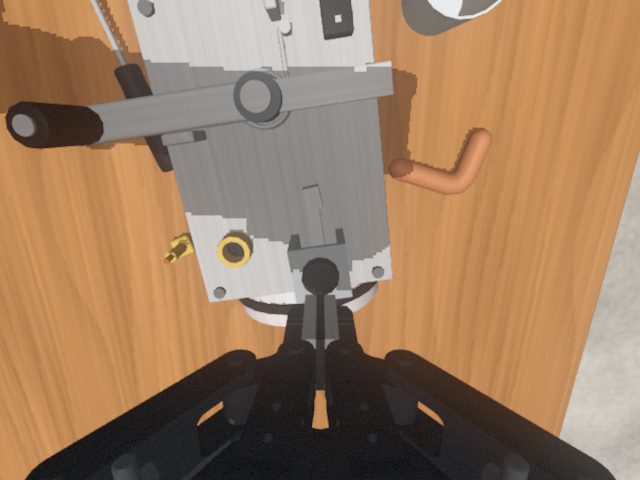

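The measured handle is within 2 mm of the prediction in all three views: side (269.7,221.3), scene (354.6,200.2) and wrist (27,125). I'll check IK along the whole arc, then approach the handle.

```bash
cat >> h.py <<'E'
from scipy.spatial.transform import Rotation as Ro
PSI=np.radians(8.6); P=np.array([584.0,34.2])
R0=Ro.from_rotvec([2.2214,2.2214,0])
def hp(s): # handle world xy at shaft angle s
    d=np.array([-np.cos(s),np.sin(s)])*95; c,n=np.cos(PSI),np.sin(PSI)
    return P+np.array([c*d[0]-n*d[1],n*d[0]+c*d[1]])
def ori(s,k=0): return (Ro.from_euler('z',PSI+np.pi/2-s+k*np.pi)*R0).as_rotvec()
E
python3 - <<'E'
from h import *
print(hp(0),hp(1.46),hp(1.57),arm.get_state()['q'].round(2))
for k in(0,1):
  for s in np.linspace(0,1.65,6):
    for z in (150,205):
      q=arm.solve_ik([*hp(s),z],ori(s,k)); print(k,round(s,2),z,None if q is None else np.round(q,2))
E
```

```text
[490.0681438   19.99414237] [559.49522287 125.98516164] [569.71934643 128.12051391] [-0.03  0.38  0.03  1.69 -0.01  1.07  0.01]
0 0.0 150 [ 0.12  0.25 -0.34  2.02  0.11  0.88  1.45]
0 0.0 205 [ 0.12  0.19 -0.33  1.96  0.07  1.    1.48]
0 0.33 150 [ 0.02  0.25 -0.29  2.02  0.09  0.88  1.07]
0 0.33 205 [ 0.02  0.19 -0.28  1.96  0.06  1.    1.1 ]
0 0.66 150 [-0.08  0.27 -0.24  1.99  0.08  0.89  0.7 ]
0 0.66 205 [-0.07  0.21 -0.24  1.93  0.06  1.01  0.72]
0 0.99 150 [-0.16  0.31 -0.18  1.94  0.07  0.9   0.35]
0 0.99 205 [-0.16  0.24 -0.18  1.88  0.05  1.02  0.36]
0 1.32 150 [-0.23  0.35 -0.12  1.88  0.05  0.92  0.02]
0 1.32 205 [-0.23  0.29 -0.12  1.82  0.04  1.03  0.03]
0 1.65 150 [-0.29  0.39 -0.05  1.81  0.02  0.94 -0.28]
0 1.65 205 [-0.29  0.34 -0.05  1.75  0.02  1.05 -0.27]
1 0.0 150 [-0.38  0.23  0.24  2.05 -0.07  0.86 -1.51]
1 0.0 205 [-0.38  0.16  0.24  1.99 -0.05  0.99 -1.54]
1 0.33 150 [-0.48  0.24  0.29  2.05 -0.09  0.86 -1.89]
1 0.33 205 [-0.47  0.17  0.27  1.99 -0.05  0.99 -1.92]
1 0.66 150 [-0.57  0.27  0.35  2.02 -0.12  0.87 -2.25]
1 0.66 205 [-0.56  0.19  0.32  1.96 -0.07  1.   -2.29]
1 0.99 150 [-0.66  0.31  0.42  1.97 -0.16  0.89 -2.57]
1 0.99 205 [-0.64  0.24  0.39  1.91 -0.11  1.01 -2.62]
1 1.32 150 [-0.72  0.37  0.5   1.91 -0.22  0.91 -2.86]
1 1.32 205 [-0.71  0.3   0.47  1.85 -0.16  1.03 -2.92]
1 1.65 150 [ 0.5   0.69 -1.18  1.76  0.69  1.18  2.32]
1 1.65 205 [ 0.5   0.61 -1.18  1.7   0.59  1.24  2.39]
```

Run:
```python
from h import *
arm.line_to([*hp(0),210],ori(0),max_speed=130)
arm.grip(0.6,80)
w=cam('wrist','w6.png');cam('side','sd6.png');s=arm.get_state();print(s['t'],s['eef_pos'],proj(w,[*hp(0),220]),proj(w,s['eef_pos']))
```

```text
18.375 [490.05566218  19.98695232 210.00086434] [319.17296585 290.74808306] [319.18938523 282.51012147]
```

View pics/w6.png

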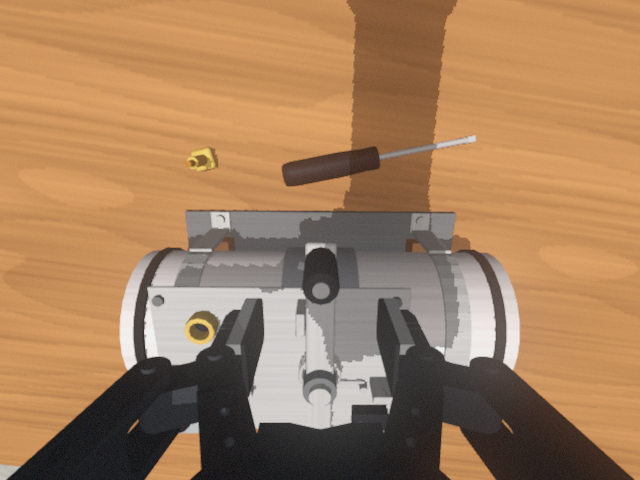

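View pics/sd6.png

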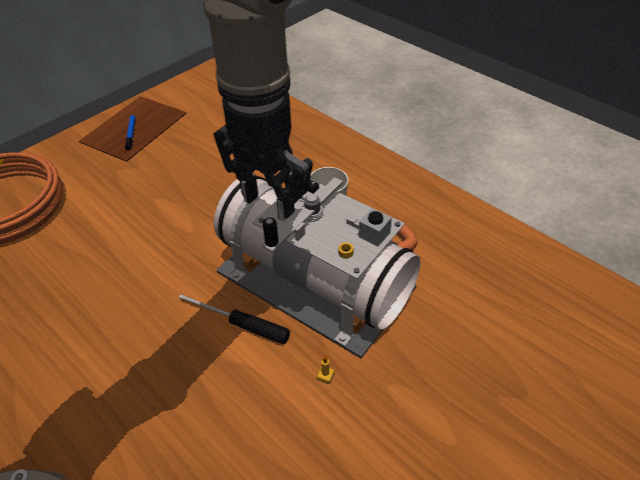

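The wrist view shows the handle top at (320,290), centred between the fingers (tips at x about 250 and 390). I'll descend, grip and check.

Run:
```python
from h import *
xy=hp(0)
for z in (180,160,153):
    arm.line_to([*xy,z],max_speed=100); s=arm.get_state(); print(z,s['eef_pos'].round(1),s['force'].round(1))
    if np.linalg.norm(s['force'])>6: break
arm.grip(0.0,80); s=arm.get_state(); print(s['t'],s['gripper_width'],s['force'].round(1),s['eef_pos'].round(1))
w=cam('wrist','w7.png');cam('side','sd7.png')
ims=[cv2.resize(cv2.imread('pics/sd7.png')[150:290,200:340],(390,390)),cv2.resize(cv2.imread('pics/w7.png')[200:400,220:420],(390,390))]
cv2.imwrite('pics/z8.png',np.hstack(ims))
```

```text
180 [489.9  20.  179.9] [ 0.4  0.1 -0.1]
160 [490.   20.  160.2] [ 1.1  0.  -1. ]
153 [490.  20. 153.] [0.3 0.  0.5]
19.825 0.21099134548240003 [-2.6  0.7  4.9] [490.2  20.3 153.5]
```

View pics/z8.png

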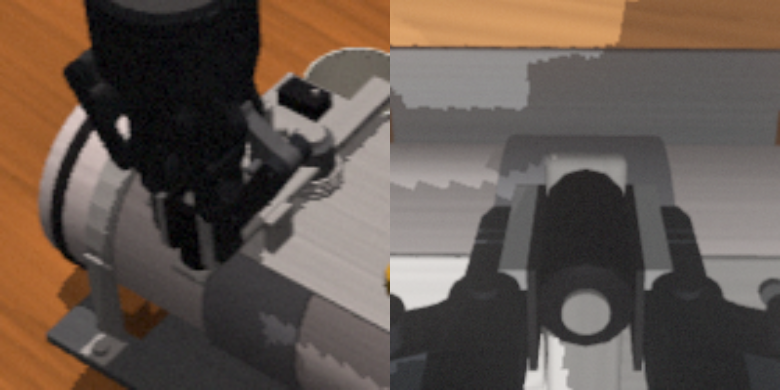

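The handle is gripped on both sides (opening about 18–20 mm). Now the arc, watching the force.

Run:
```python
from h import *
for d in list(range(8,89,8)):
    s=np.radians(d)
    arm.line_to([*hp(s),153.5],ori(s),max_speed=60)
    st=arm.get_state(); a=PSI+np.pi/2-s
    tx=np.array([np.cos(a),np.sin(a)]) # opening tangential direction
    rd=np.array([-np.sin(a),np.cos(a)])
    f=st['force']; print(d,st['eef_pos'].round(1),'tan',round(f[:2]@tx,1),'rad',round(f[:2]@rd,1),'z',round(f[2],1),'w',round(st['gripper_width'],3),round(st['t'],2))
    if np.linalg.norm(f)>35: break
cam('wrist','w8.png');cam('side','sd8.png');cam('scene','s8.png')
```

```text
8 [489.2  32.4 153.5] tan -2.0 rad -0.8 z 1.1 w 0.213 20.3
16 [490.   45.6 153.5] tan -3.2 rad -1.9 z 1.0 w 0.211 20.68
24 [492.5  58.5 153.5] tan -3.7 rad -2.4 z 0.4 w 0.211 21.05
32 [496.9  71.  153.5] tan -4.4 rad -3.5 z 1.7 w 0.216 21.43
40 [502.9  82.7 153.5] tan -5.4 rad -4.1 z 2.0 w 0.216 21.8
48 [510.4  93.4 153.5] tan -3.5 rad -3.3 z 2.6 w 0.21 22.18
56 [519.3 102.8 153.5] tan -4.6 rad -4.0 z 4.2 w 0.211 22.55
64 [529.5 111.  153.5] tan -4.0 rad -3.5 z 5.3 w 0.213 22.93
72 [540.7 117.7 153.5] tan -6.4 rad -4.0 z 4.9 w 0.21 23.3
80 [552.7 122.8 153.5] tan -6.4 rad -4.1 z 6.6 w 0.214 23.68
88 [565.3 126.2 153.5] tan -5.5 rad -4.5 z 6.6 w 0.212 24.05
```

View pics/sd8.png

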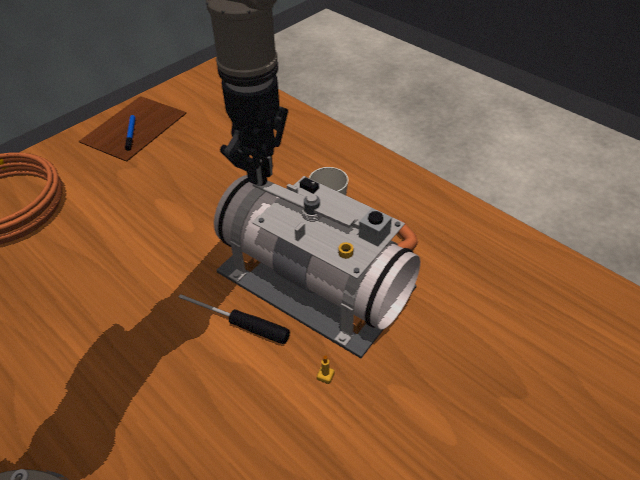

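View pics/w8.png

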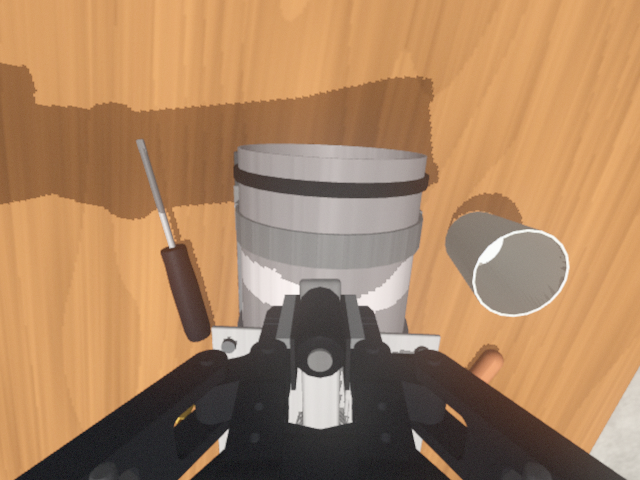

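The lever followed to 88°, still gripped. I'll now push on against the stop until the tangential force rises well above the spring's.

Run:
```python
from h import *
s90=np.pi/2; a=PSI; tx=np.array([np.cos(a),np.sin(a)]); rd=np.array([-np.sin(a),np.cos(a)])
for e in np.arange(-1,9.1,1.0):
    arm.line_to([*(hp(s90)+e*tx),153.5],ori(s90),max_speed=40)
    st=arm.get_state(); f=st['force']; v=st['eef_pos'][:2]-P
    print(e,st['eef_pos'].round(1),'ang',round(90+np.degrees(np.arctan2(v@tx,v@rd)),2),'tan',round(f[:2]@tx,1),'rad',round(f[:2]@rd,1),'z',round(f[2],1),round(st['gripper_width'],3),round(st['t'],2))
    if f[:2]@tx<-27: break
cam('wrist','w9.png');cam('side','sd9.png');cam('scene','s9.png')
```

```text
-1.0 [567.7 126.7 153.4] ang 88.58 tan -4.4 rad -5.2 z 4.6 0.216 24.45
0.0 [568.2 126.7 153.4] ang 88.94 tan -4.9 rad -5.1 z 5.4 0.211 24.7
1.0 [568.9 126.8 153.5] ang 89.32 tan -5.8 rad -4.8 z 7.3 0.214 24.95
2.0 [569.4 126.9 153.4] ang 89.65 tan -8.6 rad -4.3 z 8.0 0.216 25.2
3.0 [569.9 127.  153.4] ang 89.96 tan -10.7 rad -3.7 z 9.1 0.215 25.45
4.0 [569.8 127.  153.4] ang 89.93 tan -14.3 rad -3.5 z 12.2 0.213 25.7
5.0 [569.8 127.  153.4] ang 89.89 tan -18.1 rad -4.9 z 15.2 0.215 25.95
6.0 [569.7 127.  153.3] ang 89.87 tan -22.0 rad -4.7 z 17.7 0.211 26.2
7.0 [569.7 127.  153.3] ang 89.82 tan -24.1 rad -4.0 z 20.4 0.213 26.45
8.0 [569.6 126.9 153.3] ang 89.79 tan -29.2 rad -5.2 z 22.5 0.217 26.7
```

View pics/w9.png

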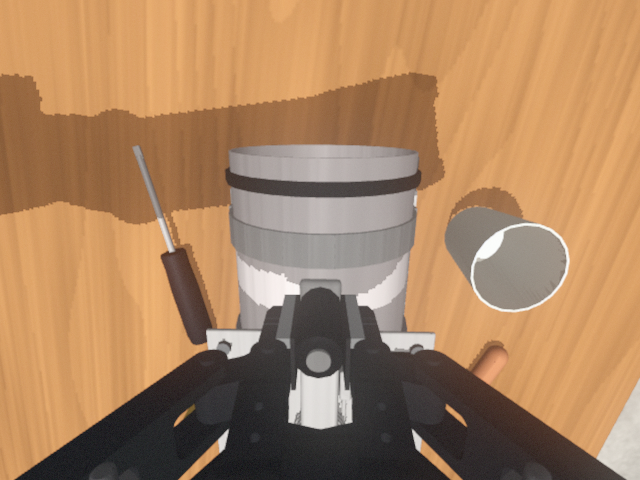

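View pics/s9.png

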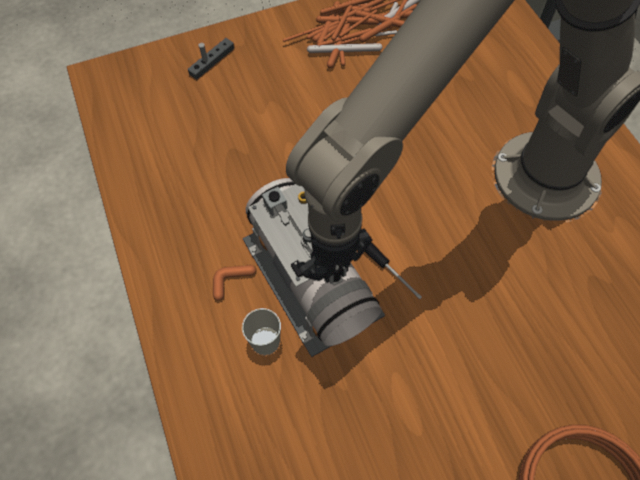

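Run:
```python
from h import *
tx=np.array([np.cos(PSI),np.sin(PSI)])
arm.line_to([*(hp(np.pi/2)+6.5*tx),153.5],ori(np.pi/2),max_speed=40)
arm.dwell(0.7)
st=arm.get_state(); f=st['force']; print(st['eef_pos'].round(1),round(f[:2]@tx,1),f.round(1),st['gripper_width'],st['t'])
print(arm.sign_off())
```

```text
[569.7 127.  153.3] -22.8 [-21.7  -8.8  19.5] 0.21051062207631438 27.8
the job is handed in; nothing more can be done
None
```

I ran the function test in the order asked and handed it in at 27.8 s, with the gripper holding the lever against its open stop.

- **Plunger:** I pushed it in with the shut fingers until it bottomed, with 11 mm of travel. The spring then threw the lever to shut, and the side, scene and wrist views confirmed this within 2 mm.
- **Lever:** I gripped the handle at 80 N and swung it back along its arc. It stopped moving at about 89.9° (1.57 rad), and the force there rose from about 11 N to 29 N without further movement.
- **Final hold:** I eased off slightly. The last reading was about 23 N along the lever's swing against a spring of about 10 N, with the grip steady at 0.21 opening.
- **Other items:** The screwdriver, elbow and cup looked undisturbed in the last pictures. The fuse was hidden in the last scene and wrist views, but it was in place in the side view just before the final push.

**Disagreements:**
- **Finger tips:** They turned out to be about 32 mm above the reported TCP. I worked from the pictures and contact force, and corrected the heights for this.
- **Vertical force:** About 20 N was also acting upward on the tool at the end. I took this to be the arm flexing as it pushed, and didn't look into it further.

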